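# Bring the torch out of the hall box and hold it up

### The job

Take the torch out of the wooden hall box: it is longer than the opening between the two end covers, so slide it under one cover, tilt it and bring the other end out first, without forcing it against the box. Then hold it still and level above the box, every part of it at least 100 mm higher than the covers, and finish while still holding it in the gripper. Leave the other things on the console where they are.

Things in the scene. Friction and masses are not known exactly. Their poses are not given: they have to be found in the camera images.
- hallbox: Fixed brown wooden box, 336 long (x axis) x 176 wide (y axis) x 72 mm high. Origin: centre of its underside, z up. Floor 6 mm, walls 8 mm thick: inside 320 x 160 mm, 58 mm high under the covers. Each end of its top is closed by a fixed cover board 8 mm thick (underside 64, top 72 mm above the console), reaching in to 87.5 mm from the middle.
- opening (a point): Centre of the opening in the box's top, between the two end covers, level with their top faces. The opening is 175 mm along the box's x axis and 160 mm (the full inner width) along its y axis; the side walls beside it are scooped down to 42 mm above the console.
- torch: Loose torch, 220 mm long, about 260 g, lying level on the box floor, both ends under the covers. Origin on its centre line at half length (24 mm above the console at the start), x axis along it to the lamp end. Round black rubber grip 28 mm thick from x = -55 to +65 mm, 27 mm tube behind it, 35 mm round head in front; square 36 x 36 mm collars on the last 16 mm at both ends keep it from rolling.
- lamp_end (a point): Centre of the torch's lamp end face, 110 mm from its origin along its +x.
- tail_end (a point): Centre of the torch's tail end face, 110 mm from its origin along its -x.
- bowl: Low round glass bowl with keys, 160 mm across, 45 mm high, loose. Origin: centre of its underside. Leave alone.
- remote: Blue plastic gate remote, 70 x 38 x 14 mm, loose. Origin: centre of its underside. Leave alone.
- dispenser: Steel push dispenser for hand gel, 68 mm across, 154 mm high, loose, closed. Origin: centre of its underside. Leave alone.
- wedge: Wooden doorstop wedge, 120 x 40 x 31 mm, loose. Origin: centre of its underside. Leave alone.
- brush: Wooden shoe brush, 150 x 45 x 42 mm, loose. Origin: centre of its underside. Leave alone.
- padlock: Brass padlock lying flat, 72 x 40 x 22 mm, loose. Origin: centre of its body's underside. Leave alone.
Not all that is in view belongs to the job. Leave any orange look-alike of the torch alone.

How it is judged:
On the way:
1. one end of the torch is out above the covers while the other end is still below them, inside the box (((height (world z) of lamp_end above 0.085 m and height (world z) of tail_end below 0.066 m) or (height (world z) of tail_end above 0.085 m and height (world z) of lamp_end below 0.066 m)) and horizontal distance between torch and hallbox below 0.15 m), for 0.1 s.
At the end, for the whole second after the job is handed in: The torch is held in the fingers (grip force over 2 N), still (under 0.03 m/s and 0.2 rad/s), level within 15 degrees, its centre within 150 mm sideways of the box's centre, both end faces' centres over 185 mm above the console (the covers are at 72 mm), touching no part of the box (height (world z) of each of lamp_end, tail_end above 0.185 m and angle between torch's own x axis and vertical between 1.31 and 1.83 rad and horizontal distance between torch and hallbox below 0.15 m and contact force between the fingers and torch above 2 N and contact force between torch and hallbox below 0.1 N and linear speed of torch below 0.03 m/s and angular speed of torch below 0.2 rad/s); the arm keeps its last pose, push and grip.
It fails at once if the torch is forced against the box (over 40 N) (contact force between torch and hallbox above 40 N).
It fails at once if another thing on the console is moved more than 25 mm (distance of any of bowl, remote, dispenser, wedge, brush, padlock from where it was at the start of the episode above 0.025 m).
It also fails if it takes over 42 s, if anything falls off the work surface, if the arm or the gripper's body presses on something with over 40 N, if the wrist force passes 120 N, or if a joint passes its speed limit or range.

### The arm

A 6-joint arm with a two-finger parallel gripper is mounted at the origin on the work surface. World frame = base frame: x ahead of the robot, y to its left, z up, the work surface at z = 0. Lengths are in m, angles in rad, forces in N, time in s.
With the tool pointing down it reaches from about 0.35 to 0.975 m from the base axis. Payload 4.9 kg.
Tool frame: the origin (TCP) lies midway between the tips of the shut fingers; the grasp point (between the pads) lies r.grip_point_offset behind it (r.grip_point_offset is the distance from the TCP to the grasp point, in m); x points along the fingers, z is the direction in which the jaws open and shut, and the axes are right-handed (so a half turn about x gives the same grasp; the last joint's range is limited). The gripper opens to 85 mm and grips with 20 to 120 N. Pads are 22 mm wide; open, the fingers measure 114 mm over their backs; the gripper's body (76 mm by 85 mm) begins 54 mm behind the grasp point. The pads swing forward as they close: fully open they stand 13 mm farther back than shut.
Start: joints at [-1.259, 0.053, 1.613, -0, 1.476, -0.119], TCP at [0.261, -0.568, 0.231] pointing down, gripper open.
Joint ranges: [-3.01, 3.01], [-1.01, 2.22], [0.06, 2.58], [-1.02, 4.17], [0.09, 2.62], [-3.14, 3.14]. Speed limits (rad/s): [2.57, 2.57, 3.14, 3.14, 3.14, 3.14].

### API

Orientations are given as a unit quaternion [w, x, y, z].
In Python, from cell import r, cams gives the robot as it stands. The module is installed in compiled form; this text tells all that it offers.
- The arm moves only by the tool step_arm, never from a script. Its argument "moves" is a list of rows, each a list of 7 numbers: the shift along the world's x, y, z in cm, then the turn, a rotation vector about the world's x, y, z in rad, then the finger opening in cm, from 0 to 8.54. In form: [[dx, dy, dz, rx, ry, rz, gripper], ...]. A call has 1 to 20 rows; each row is the pose to reach, as a shift and turn from the pose commanded when the call began; what a row does not reach only later rows make up. A row lasts 1/10 s, in which the tool goes at most 50 mm and 8.59 degrees, less where a joint would pass 70% of its speed; a pose out of reach is approached as far as the arm can. A call with a gripper value outside its range is refused whole. The fingers move at their own pace and stop on an object; "squeeze" is the grip in N (left out, the last holds). Time passes only in rows, so rows that repeat a pose let the fingers close. It gives the time, the measured TCP pose, the force and the opening at its end, in the units of the state.
- r.state(): the state, without advancing time (a new reading comes with each control period).
- cams.capture(name): name is "scene" or "top" or "wrist"; returns the picture (480x640x3 uint8, red, green, blue); there is no depth.
- cams.get_calibration(name): a dict with "camera_matrix" (3x3 intrinsics, pixels), "R" (3x3) and "t" (3): a world point X has camera coordinates R X + t; the wrist camera has in their place "T_tool_cam" (4x4, takes a point from camera to tool coordinates, whose origin is the TCP and whose axes are the tool frame's). Camera axes: x right, y down, z forward; pixel columns grow to the right and rows downward; lengths in m; the calibration is good to about 2 mm. A picture is of the moment at which its call begins: read the wrist's pose just before it. get_calibration takes no time and is no camera call.
- r.job_done(): hands the job in, once; it reports no verdict.
Trained networks look in the newest picture that a camera, given by its name, has taken for a name from the list of things; names that differ only in an ending like _2 or _b are one class to them, and where a whole thing is asked for, a point or a joint stands for the part that bears it (a point fixed in the world has none). Each returns a list of dicts, best first, with "confidence" (0 to 1); they miss things now and then, are a little off and sometimes report something else, mostly with a low value. They report only what shows in the picture. A call takes as long as a camera call. They do not tell look-alikes from the thing itself.
- cams.search_frame(camera, thing): "centre" ([row, column] in pixels, amid what is visible of it).
- cams.landmark_of(camera, thing): "centre" ([row, column] in pixels: a listed point, or the origin of a listed thing).
The state is a dict: "t": time; "joint_positions": joint angles; "qd": joint speeds; "tau": joint torques, N m; "eef_pos": TCP position; "ee_rot": TCP orientation; "contact_force": force on the tool from outside, world axes, zero at the start; "ft_torque": the same for the moment, N m; "width": opening from 0.0 (shut) to 1.0 (fully open).
Only numpy, scipy, OpenCV 4.12 (cv2) and the standard library are available. Lean on these libraries where they do the work, as an engineer would, in place of code of your own. Each camera call takes 0.05 s, during which the arm holds its last target.

## Working session

There is one attempt and no reset: what is moved stays moved. The work goes in short steps, Python scripts to look and compute and a tool call to move; the robot and the scene stay as the last step left them, time stands still between calls to the robot, and variables do not carry over. Pictures are saved under pics/ and viewed, and the job is handed in when it is done.

Besides the shell and the picture viewer there is one more tool, called after "Call:" as name([rows], argument=value, ...), one row to a line, values as JSON. step_arm: Moves the arm, as the interface text tells. Its arguments: {"type":"object","properties":{"moves":{"type":"array","items":{"type":"array","items":{"type":"number"}}},"squeeze":{"type":"number"}},"required":["moves"]}

```bash
mkdir -p pics; python3 - <<'E'
from cell import r,cams
import cv2
for n in ["scene","top"]:
    im=cams.capture(n); cv2.imwrite(f"pics/{n}0.png",im[:,:,::-1])
    c=cams.get_calibration(n); print(n,c)
    for t in ["torch","hallbox","opening","lamp_end","tail_end"]:
        print(n,t,[(d['centre'],round(d['confidence'],2)) for d in cams.landmark_of(n,t)])
print(r.state(), r.grip_point_offset)
print(cams.get_calibration("wrist"))
E
```

```text
scene {'camera_matrix': array([[605.73449212,   0.        , 317.83653102],
       [  0.        , 605.73449212, 230.57397986],
       [  0.        ,   0.        ,   1.        ]]), 'R': array([[ 0.20208971,  0.97935268, -0.00529844],
       [ 0.8036667 , -0.16892388, -0.57060017],
       [-0.55971384,  0.11105424, -0.82121092]]), 't': array([-0.18093657, -0.3931755 ,  1.6699404 ])}
scene torch [([254.0, 300.3], 0.95), ([226.0, 148.8], 0.66), ([148.2, 385.6], 0.59)]
scene hallbox [([264.8, 297.8], 0.89)]
scene opening [([242.1, 297.1], 0.8)]
scene lamp_end [([183.3, 400.5], 0.75), ([262.9, 156.8], 0.71), ([248.6, 348.9], 0.7)]
scene tail_end [([189.8, 141.1], 0.68), ([263.6, 252.6], 0.63), ([118.4, 368.4], 0.58), ([239.1, 433.9], 0.41)]
top {'camera_matrix': array([[474.54391535,   0.        , 316.44127983],
       [  0.        , 474.54391535, 236.67602552],
       [  0.        ,   0.        ,   1.        ]]), 'R': array([[ 0.04058331, -0.9991661 ,  0.00448231],
       [-0.97472947, -0.04057623, -0.21967253],
       [ 0.21967122,  0.004546  , -0.97556337]]), 't': array([0.01702101, 0.56
[... 841 characters left out ...]
160151]), 'contact_force': array([-0.50822841,  0.49181461, -0.59765277]), 'ft_torque': array([-0.00554644, -0.08046811, -0.01977921]), 'width': 0.9982020338238656} 0.0187
{'camera_matrix': array([[367.95840473,   0.        , 321.85666628],
       [  0.        , 367.95840473, 239.62613922],
       [  0.        ,   0.        ,   1.        ]]), 'T_tool_cam': array([[-2.15784923e-04, -2.83738552e-01,  9.58901657e-01,
        -1.41888551e-01],
       [-1.62747496e-04, -9.58901656e-01, -2.83738589e-01,
         7.11868870e-02],
       [ 9.99999963e-01, -2.17285353e-04,  1.60738781e-04,
         1.52801952e-03],
       [ 0.00000000e+00,  0.00000000e+00,  0.00000000e+00,
         1.00000000e+00]])}
```

View pics/scene0.png

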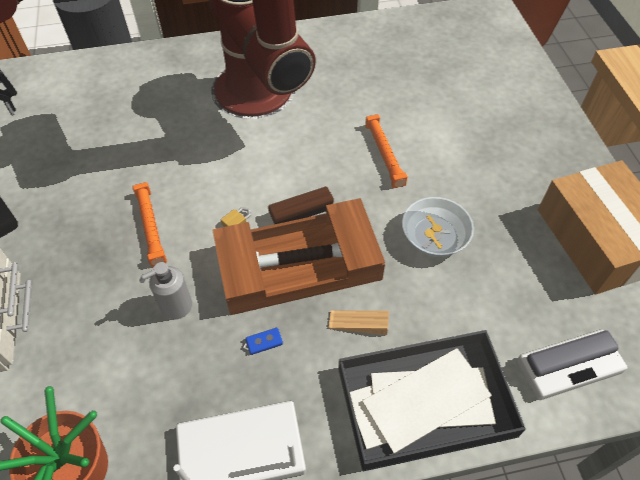

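View pics/top0.png

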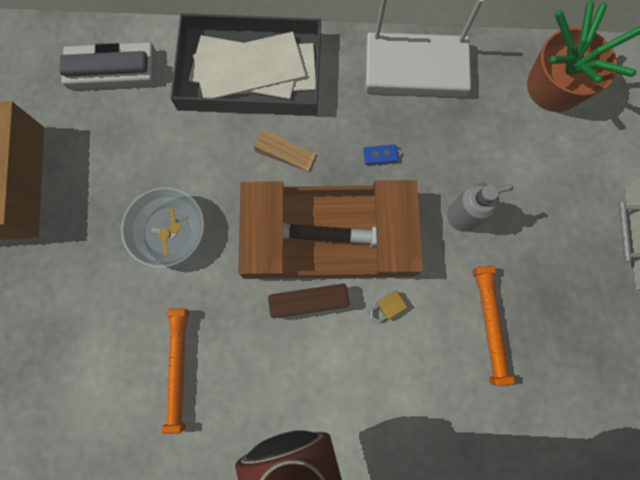

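```bash
python3 - <<'E'
import cv2,numpy as np
a=cv2.imread("pics/scene0.png")[190:320,200:400]; b=cv2.imread("pics/top0.png")[170:290,230:430]
a=cv2.resize(a,None,fx=4,fy=4,interpolation=cv2.INTER_CUBIC);b=cv2.resize(b,None,fx=4,fy=4,interpolation=cv2.INTER_CUBIC)
cv2.imwrite("pics/z1.png",a);cv2.imwrite("pics/z2.png",b)
E
```

```text
(no output)
```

View pics/z1.png

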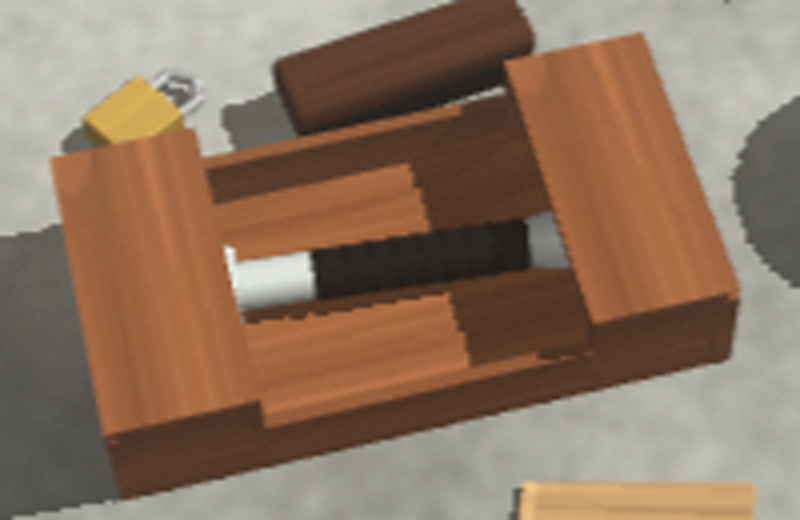

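View pics/z2.png

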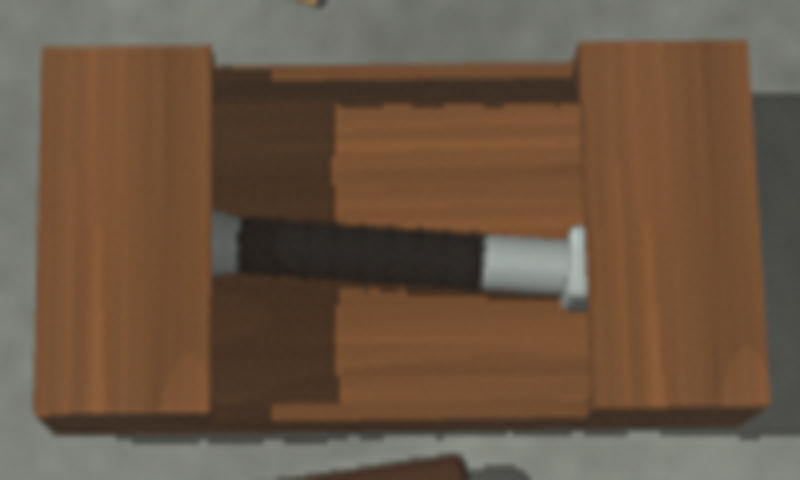

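```bash
cat > h.py <<'E'
import numpy as np
from cell import r,cams
def bp(n,row,col,z):
    c=cams.get_calibration(n);K=c['camera_matrix'];R=c['R'];t=c['t']
    d=R.T@np.linalg.solve(K,[col,row,1]);o=-R.T@t
    return o+d*(z-o[2])/d[2]
E
python3 - <<'E'
from h import *
Z=lambda x,y:(170+y/4,230+x/4); S=lambda x,y:(190+y/4,200+x/4)
for l,p in dict(c1=(42,47),c2=(747,42),c3=(768,405),c4=(35,412),a1=(210,47),a2=(210,412),a3=(580,42),a4=(588,407)).items():
    print(l,bp("top",*Z(*p),.072).round(4))
for l,p in dict(gh=(238,245),gt=(483,264)).items(): print(l,bp("top",*Z(*p),.024).round(4))
for l,p in dict(c1=(52,157),c1b=(195,130),c2=(107,435),c3=(735,292),c4=(645,35),c5=(505,62)).items():
    print('S',l,bp("scene",*S(*p),.072).round(4))
for l,p in dict(gh=(528,243),gt=(312,275)).items(): print('S',l,bp("scene",*S(*p),.024).round(4))
E
```

```text
c1 [0.6608 0.1888 0.072 ]
c2 [ 0.6774 -0.1465  0.072 ]
c3 [ 0.5031 -0.1551  0.072 ]
c4 [0.4861 0.1787 0.072 ]
a1 [0.6641 0.109  0.072 ]
a2 [0.4894 0.0991 0.072 ]
a3 [ 0.6741 -0.067   0.072 ]
a4 [ 0.4988 -0.073   0.072 ]
gh [0.5793 0.0936 0.024 ]
gt [ 0.5747 -0.0268  0.024 ]
S c1 [ 0.5051 -0.1508  0.072 ]
S c1b [ 0.5032 -0.0725  0.072 ]
S c2 [ 0.6806 -0.1417  0.072 ]
S c3 [0.6638 0.1882 0.072 ]
S c4 [0.4902 0.1833 0.072 ]
S c5 [0.4926 0.1026 0.072 ]
S gh [0.5819 0.0967 0.024 ]
S gt [ 0.578  -0.0233  0.024 ]
```

```bash
python3 - <<'E'
from h import *
from scipy.spatial.transform import Rotation as Ro
s=r.state();R0=Ro.from_quat(s['ee_rot'],scalar_first=True);print(R0.as_matrix().round(3))
u=np.array([0.036,0.999,0]);u/=np.linalg.norm(u)
for sg in (1,-1):
    z=sg*np.array([u[1],-u[0],0]);x=np.array([0,0,-1.]);y=np.cross(z,x)
    R1=Ro.from_matrix(np.c_[x,y,z]);print(sg,(R1*R0.inv()).as_rotvec().round(3))
p=np.array([.578,.030])-.010*u[:2];print(p,((np.array([*p,.14])-s['eef_pos'])*100).round(2))
E
```

```text
[[-0.     0.909  0.418]
 [-0.     0.418 -0.909]
 [-1.    -0.     0.   ]]
1 [0.    0.    1.104]
-1 [ 0.    -0.    -2.038]
[0.57763987 0.02000649] [31.67 58.79 -9.13]
```

Call:
step_arm([
  [4,7.5,0,0,0,0.15,8.5],
  [6,11,0,0,0,0.25,8.5],
  [8,15,0,0,0,0.35,8.5],
  [10,19,0,0,0,0.45,8.5],
  [12.5,23,0,0,0,0.5,8.5],
  [15,27,0,0,0,0.6,8.5],
  [17,31,0,0,0,0.7,8.5],
  [19.5,35.5,0,0,0,0.75,8.5],
  [22,40,0,0,0,0.8,8.5],
  [24,44,0,0,0,0.9,8.5],
  [26,48,0,0,0,0.95,8.5],
  [28,52,0,0,0,1.0,8.5],
  [30,55.5,0,0,0,1.05,8.5],
  [31.7,58.8,-3,0,0,1.104,8.5],
  [31.7,58.8,-6,0,0,1.104,8.5],
  [31.7,58.8,-8,0,0,1.104,8.5],
  [31.7,58.8,-8,0,0,1.104,8.5],
  [31.7,58.8,-8,0,0,1.104,8.5],
  [31.7,58.8,-8,0,0,1.104,8.5],
], squeeze=60)

```text
t: 2.5
eef_pos: [0.5791, 0.0197, 0.1534]
ee_rot: [0.708, 0.013, 0.706, -0.013]
contact_force: [0.6, 0.4, 0.6]
width: 0.995
```

```bash
python3 - <<'E'
from h import *
import cv2
s=r.state();print(s['t'],s['eef_pos'],s['ee_rot'],s['joint_positions'])
im=cams.capture("wrist");cv2.imwrite("pics/w1.png",im[:,:,::-1])
E
```

```text
2.5 [0.57914119 0.01974338 0.15341251] [ 0.70815533  0.01280949  0.70582106 -0.01298336] [-9.43240718e-02  3.42816145e-03  1.79608035e+00  5.90461829e-06
  1.33877384e+00 -5.78467558e-02]
```

View pics/w1.png

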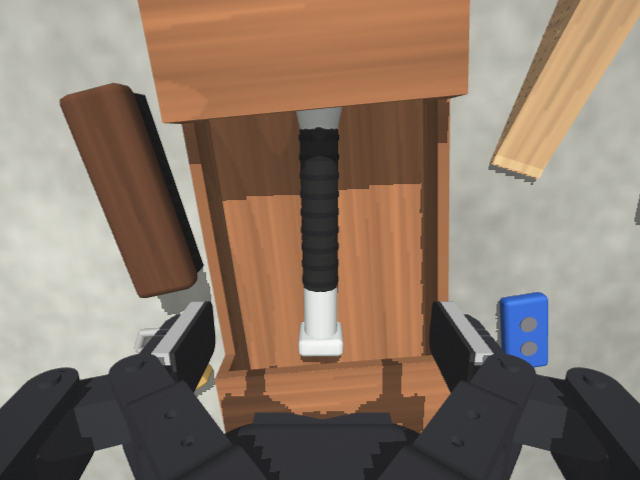

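```bash
cat >> h.py <<'E'
from scipy.spatial.transform import Rotation as Ro
def bpw(row,col,z):
    s=r.state();c=cams.get_calibration("wrist");T=c['T_tool_cam'];Rt=Ro.from_quat(s['ee_rot'],scalar_first=True).as_matrix()
    o=s['eef_pos']+Rt@T[:3,3];d=Rt@T[:3,:3]@np.linalg.solve(c['camera_matrix'],[col,row,1])
    return o+d*(z-o[2])/d[2]
E
python3 - <<'E'
from h import *
for p in [(129,319.5,.030),(290,320.5,.024),(331,320.5,.042),(355,320.5,.006),(356,320.5,.02)]: print(bpw(*p).round(4))
print('cover edges',bpw(122,170,.072),bpw(97,468,.072),bpw(361,340,.064),bpw(355,234,.064))
E
```

```text
[0.5805 0.0912 0.03  ]
[ 0.5765 -0.0324  0.024 ]
[ 0.5755 -0.0588  0.042 ]
[ 0.5738 -0.1044  0.006 ]
[ 0.5741 -0.0959  0.02  ]
cover edges [0.49439568 0.09802441 0.072     ] [0.66563831 0.10530881 0.072     ] [ 0.58921222 -0.0709638   0.064     ] [ 0.51279017 -0.06295687  0.064     ]
```

Call:
step_arm([
  [0,0,-2,0,0,0,8.5],
  [0,0,-4,0,0,0,8.5],
  [0,0,-6,0,0,0,8.5],
  [0,0,-8,0,0,0,8.5],
  [0,0,-10,0,0,0,8.5],
  [0,0,-11.5,0,0,0,8.5],
  [0,0,-12.8,0,0,0,8.5],
  [0,0,-13.7,0,0,0,8.5],
  [0,0,-14.2,0,0,0,8.5],
  [0,0,-14.2,0,0,0,8.5],
  [0,0,-14.2,0,0,0,8.5],
])

```text
t: 3.65
eef_pos: [0.5786, 0.0201, 0.0099]
ee_rot: [0.707, 0.013, 0.707, -0.013]
contact_force: [-0.1, 0.0, -0.2]
width: 0.993
```

Call:
step_arm([
  [0,0,0,0,0,0,6],
  [0,0,0,0,0,0,4],
  [0,0,0,0,0,0,3],
  [0,0,0,0,0,0,2],
  [0,0,0,0,0,0,2],
  [0,0,0,0,0,0,2],
  [0,0,0,0,0,0,2],
  [0,0,0,0,0,0,2],
])

```text
t: 4.45
eef_pos: [0.5783, 0.0201, 0.0098]
ee_rot: [0.707, 0.013, 0.707, -0.013]
contact_force: [-0.5, -0.3, 5.4]
width: 0.305
```

```bash
python3 - <<'E'
from h import *
import cv2
s=r.state();print(s['t'],s['eef_pos'],s['width']*.085,s['contact_force'])
im=cams.capture("wrist");cv2.imwrite("pics/w2.png",im[:,:,::-1])
E
```

```text
4.45 [0.57828517 0.0200896  0.00980567] 0.02590855791576179 [-0.53002777 -0.34155766  5.38041891]
```

View pics/w2.png

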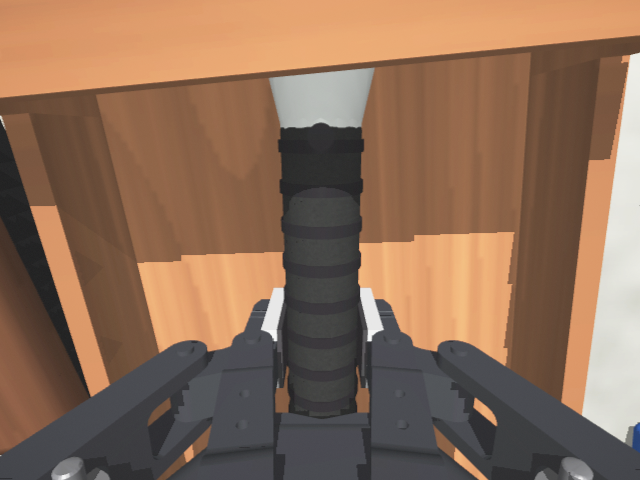

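Call:
step_arm([
  [0,0,0.3,0,0,0,1.5],
  [0,0,0.6,0,0,0,1.5],
  [0,0,0.7,0,0,0,1.5],
  [0,0,0.7,0,0,0,1.5],
])

```text
t: 4.9
eef_pos: [0.5777, 0.0201, 0.016]
ee_rot: [0.707, 0.013, 0.707, -0.013]
contact_force: [-0.4, -0.4, -3.2]
width: 0.309
```

```bash
python3 - <<'E'
from h import *
import cv2
s=r.state();print(s['t'],s['eef_pos'],s['width']*.085,s['contact_force'],s['ft_torque'])
im=cams.capture("scene");cv2.imwrite("pics/s3.png",cv2.resize(im[190:320,200:400,::-1],None,fx=4,fy=4))
E
```

```text
4.9 [0.57766422 0.02012297 0.01595403] 0.026251956954307997 [-0.38792588 -0.37003051 -3.21781982] [-0.05065675 -0.01673816  0.00730281]
```

View pics/s3.png

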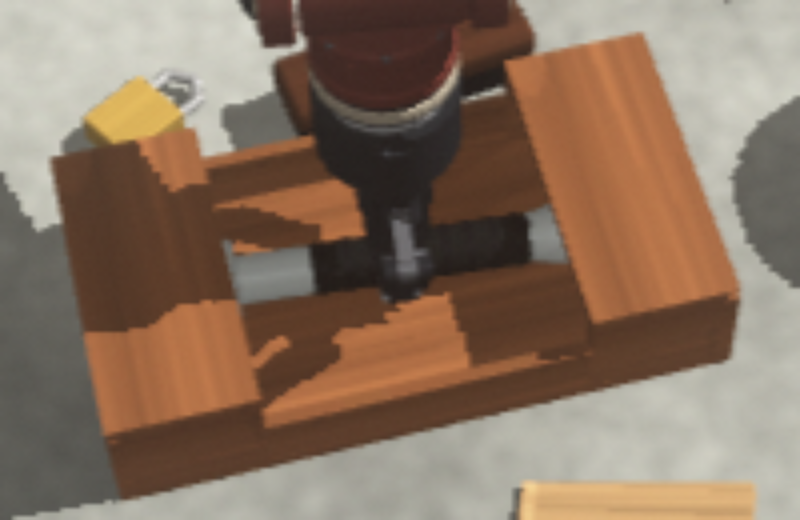

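Call:
step_arm([
  [0,0.4,0,0,0,0,1.5],
  [0,0.9,0,0,0,0,1.5],
  [0,1.4,0,0,0,0,1.5],
  [0,1.9,0,0,0,0,1.5],
  [0,2.3,0,0,0,0,1.5],
  [0,2.6,0,0,0,0,1.5],
  [0,2.8,0,0,0,0,1.5],
  [0,2.8,0,0,0,0,1.5],
  [0,2.8,0,0,0,0,1.5],
])

```text
t: 5.85
eef_pos: [0.578, 0.0481, 0.0163]
ee_rot: [0.707, 0.013, 0.707, -0.013]
contact_force: [-0.5, -0.3, -2.7]
width: 0.309
```

```bash
python3 - <<'E'
from h import *
import cv2
s=r.state();print(s['t'],s['eef_pos'],s['width']*.085,s['contact_force'],s['ft_torque'])
im=cams.capture("scene");cv2.imwrite("pics/s4.png",cv2.resize(im[190:320,200:400,::-1],None,fx=4,fy=4))
E
```

```text
5.85 [0.57799782 0.04806826 0.01631073] 0.026253966321894445 [-0.5241625  -0.26867609 -2.66990898] [-0.03589103  0.08694592  0.03961801]
```

View pics/s4.png

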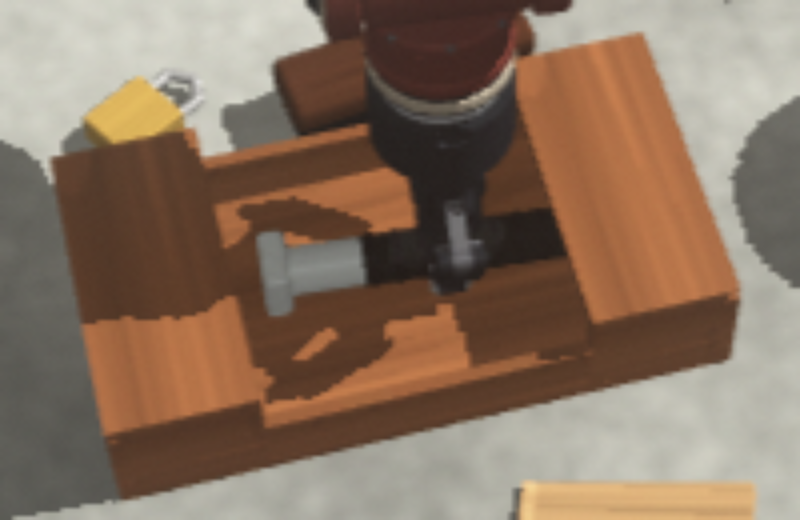

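```bash
cat > plan.py <<'E'
import numpy as np
rects=[(-160,160,-5,6),(160,168,0,72),(-168,-160,0,72),(87.5,168,64,72),(-168,-87.5,64,72)]
def outline():
    P=[]
    for a,b,h in [(-110,-94,18),(-94,-55,13.5),(-55,65,14),(65,110,17.5),(94,110,18)]:
        for x in np.arange(a,b+.1,1):
            for zz in np.linspace(-h,h,9): P.append((x,zz))
    return np.array(P)
O=outline()
o0=np.array([40.,30.]); tcp0=np.array([48.1-18,16.3]) # s,z
rel=tcp0-o0
xs=np.linspace(-43,43,20); B=np.array([(x,18.7+54) for x in xs])  # body face rel to tcp
def clr(P):
    d=[]
    for a,b,c,e in rects:
        dx=np.maximum(np.maximum(a-P[:,0],P[:,0]-b),0);dz=np.maximum(np.maximum(c-P[:,1],P[:,1]-e),0)
        d.append(np.hypot(dx,dz).min())
    return np.round(d,1)
def show(ds,dz,deg):
    # TCP shift ds,dz in mm and tilt
    t=np.radians(deg);R=np.array([[np.cos(t),np.sin(t)],[-np.sin(t),np.cos(t)]])
    tcp=tcp0+[ds,dz]; o=tcp-R@rel
    P=O@R.T+o
    print((ds,dz,deg),'org',o.round(1),'lamp z',(o+R@[110,0])[1].round(1),'tail',(o+R@[-110,0]).round(1),'torch clr floor,w+,w-,c+,c-',clr(P),'body',clr(B@R.T+tcp)[3:])
E
python3 - <<'E'
from plan import *
for a in [(0,0,0),(0,5,3),(0,12,6),(0,17,9),(0,22,12),(-1,26,14),(-1,30,16),(-2,33,18),(-2,36,20),(-2,36,19),
 (-12,38,19),(-22,42,19),(-35,48,19),(-50,56,19),(-65,66,19),(-75,76,19),(-80,100,19),(-80,140,19)]: show(*a)
E
```

```text
(0, 0, 0) org [40. 30.] lamp z 30.0 tail [-70.  30.] torch clr floor,w+,w-,c+,c- [ 6.  10.  90.  16.  23.7] body [22.3 76.5]
(0, 5, 3) org [40.7 34.5] lamp z 28.7 tail [-69.1  40.2] torch clr floor,w+,w-,c+,c- [ 4.7  8.5 89.9 15.5 20.2] body [22.4 82.1]
(0, 12, 6) org [41.4 40.9] lamp z 29.4 tail [-68.   52.4] torch clr floor,w+,w-,c+,c- [ 5.5  7.3 90.1 12.5 20.6] body [25.1 88.8]
(0, 17, 9) org [42.  45.3] lamp z 28.1 tail [-66.6  62.5] torch clr floor,w+,w-,c+,c- [ 4.3  6.5 90.6 11.6 20.9] body [26.6 95.2]
(0, 22, 12) org [42.6 49.6] lamp z 26.8 tail [-65.   72.5] torch clr floor,w+,w-,c+,c- [ 3.2  6.  91.3  9.4 20.3] body [ 28.5 101.8]
(-1, 26, 14) org [42.  53.2] lamp z 26.6 tail [-64.7  79.8] torch clr floor,w+,w-,c+,c- [ 3.1  6.9 90.9  7.5 18.5] body [ 30.4 105.7]
(-1, 30, 16) org [42.4 56.7] lamp z 26.4 tail [-63.3  87.1] torch clr floor,w+,w-,c+,c- [ 3.1  6.9 91.7  5.4 19.2] body [ 32.3 110.6]
(-2, 33, 18) org [41.7 59.3] lamp z 25.3 tail [-62.9  93.3] torch clr floor,w+,w-,c+,c- [ 2.2  8.1 91.7  4.6 19.5] body [ 33.2 114.1]
(-2, 36, 20) org [42.1 61.8] lamp z 24.2 tail [-61.
[... 614 characters left out ...]
.7]
(-50, 56, 19) org [-6.1 82. ] lamp z 46.2 tail [-110.1  117.8] torch clr floor,w+,w-,c+,c- [23.2 56.2 52.6  0.  22.5] body [69.9 97.2]
(-65, 66, 19) org [-21.1  92. ] lamp z 56.2 tail [-125.1  127.8] torch clr floor,w+,w-,c+,c- [33.2 71.2 48.5  0.2 26.6] body [87.2 99.6]
(-75, 76, 19) org [-31.1 102. ] lamp z 66.2 tail [-135.1  137.8] torch clr floor,w+,w-,c+,c- [43.2 82.  52.4 12.  32.8] body [101.3 105.8]
(-80, 100, 19) org [-36.1 126. ] lamp z 90.2 tail [-140.1  161.8] torch clr floor,w+,w-,c+,c- [67.2 93.  73.4 24.5 53.8] body [123.1 126.8]
(-80, 140, 19) org [-36.1 166. ] lamp z 130.2 tail [-140.1  201.8] torch clr floor,w+,w-,c+,c- [107.2 106.2 111.5  48.4  91.6] body [157.1 164.7]
```

```bash
python3 - <<'E'
from plan import *
for a in [(-4,30,16),(-4,33,18),(-12,34,18),(-20,34,18),(-28,34,18),(-36,35,18),(-44,36,18),(-52,37,18),(-60,40,18),(-68,45,18),(-76,53,18),(-80,65,18),(-82,85,18),(-82,105,18),(-70,135,12),(-55,165,6),(-40,200,0)]: show(*a)
E
```

```text
(-4, 30, 16) org [39.4 56.7] lamp z 26.4 tail [-66.3  87.1] torch clr floor,w+,w-,c+,c- [ 3.1  9.9 88.7  6.2 16.2] body [ 32.3 108. ]
(-4, 33, 18) org [39.7 59.3] lamp z 25.3 tail [-64.9  93.3] torch clr floor,w+,w-,c+,c- [ 2.2 10.1 89.7  5.3 17.6] body [ 33.2 112.4]
(-12, 34, 18) org [31.7 60.3] lamp z 26.3 tail [-72.9  94.3] torch clr floor,w+,w-,c+,c- [ 3.2 18.1 81.7  6.8 10.4] body [ 34.7 106.2]
(-20, 34, 18) org [23.7 60.3] lamp z 26.3 tail [-80.9  94.3] torch clr floor,w+,w-,c+,c- [ 3.2 26.1 73.8  7.2  5.2] body [36.9 99.8]
(-28, 34, 18) org [15.7 60.3] lamp z 26.3 tail [-88.9  94.3] torch clr floor,w+,w-,c+,c- [ 3.2 34.1 65.8  8.2  2.8] body [40.6 93.6]
(-36, 35, 18) org [ 7.7 61.3] lamp z 27.3 tail [-96.9  95.3] torch clr floor,w+,w-,c+,c- [ 4.2 42.1 57.9  9.7  1.2] body [46.2 88.3]
(-44, 36, 18) org [-0.3 62.3] lamp z 28.3 tail [-104.9   96.3] torch clr floor,w+,w-,c+,c- [ 5.2 50.1 50.1 11.3  2.2] body [52.5 83.5]
(-52, 37, 18) org [-8.3 63.3] lamp z 29.3 tail [-112.9   97.3] torch clr floor,w+,w-,c+,c- [ 6.2 58.1 42.4 12.7  2.7] body [59.2 79.3]
(-60, 40, 18) org [-16.3  66
[... 530 characters left out ...]
18) org [-38.3 111.3] lamp z 77.3 tail [-142.9  145.3] torch clr floor,w+,w-,c+,c- [54.2 90.9 57.  21.8 38.6] body [114.2 111.6]
(-82, 105, 18) org [-38.3 131.3] lamp z 97.3 tail [-142.9  165.3] torch clr floor,w+,w-,c+,c- [74.2 96.9 76.  27.9 57.6] body [129.8 130.6]
(-70, 135, 12) org [-27.4 162.6] lamp z 139.8 tail [-135.   185.5] torch clr floor,w+,w-,c+,c- [116.2  97.4  98.2  51.4  87.2] body [157.9 160.2]
(-55, 165, 6) org [-13.6 193.9] lamp z 182.4 tail [-123.   205.4] torch clr floor,w+,w-,c+,c- [158.5 113.7 120.7  92.5 113.8] body [187.7 188.1]
(-40, 200, 0) org [  0. 230.] lamp z 230.0 tail [-110.  230.] torch clr floor,w+,w-,c+,c- [206.  148.7 148.7 140.  140. ] body [223.7 219.7]
```

Call:
step_arm([
  [0,0,0.5,-0.05,0,0,1.5],
  [0,0,1.2,-0.1,0,0,1.5],
  [0,0,1.7,-0.15,0,0,1.5],
  [0,0,2.2,-0.2,0,0,1.5],
  [0,-0.1,2.6,-0.245,0,0,1.5],
  [0,-0.2,3.0,-0.28,0,0,1.5],
  [0,-0.3,3.3,-0.315,0,0,1.5],
  [0,-0.3,3.3,-0.315,0,0,1.5],
  [0,-0.3,3.3,-0.315,0,0,1.5],
])

```text
t: 6.8
eef_pos: [0.5779, 0.0452, 0.0492]
ee_rot: [0.7, -0.098, 0.696, -0.123]
contact_force: [-0.9, 0.0, -3.0]
width: 0.307
```

```bash
python3 - <<'E'
from h import *
import cv2
s=r.state();print(s['t'],s['eef_pos'],s['width']*.085,s['contact_force'],s['ft_torque'])
im=cams.capture("scene");cv2.imwrite("pics/s5.png",cv2.resize(im[190:320,200:400,::-1],None,fx=4,fy=4))
print([(d['centre'],d['confidence']) for d in cams.landmark_of("scene","tail_end")])
c=cams.get_calibration("scene")
for p in [(.577,-.047,.0933)]:
    q=c['camera_matrix']@(c['R']@np.array(p)+c['t']);print('expected tail row,col',q[1]/q[2],q[0]/q[2])
E
```

```text
6.8 [0.57794472 0.04521606 0.04915057] 0.026093265004570015 [-0.94383396  0.00964697 -2.99683825] [0.23245607 0.00120446 0.01015685]
[([242.1, 268.7], 0.89), ([191.3, 142.6], 0.65), ([243.3, 295.5], 0.39)]
expected tail row,col 242.6597853677587 264.76085428309744
```

View pics/s5.png

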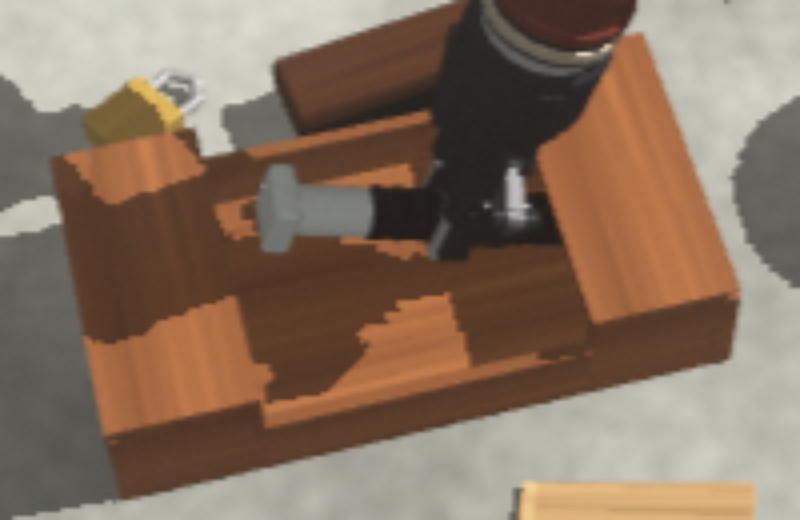

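Call:
step_arm([
  [0,-0.5,0.1,0,0,0,1.5],
  [0,-0.9,0.2,0,0,0,1.5],
  [0,-1.7,0.3,0,0,0,1.5],
  [0,-2.5,0.5,0,0,0,1.5],
  [0,-3.3,0.7,0,0,0,1.5],
  [0,-4.1,0.8,0,0,0,1.5],
  [0,-4.9,0.9,0,0,0,1.5],
  [0,-5.7,1.1,0,0,0,1.5],
  [0,-6.5,1.4,0,0,0,1.5],
  [0,-7.3,2.0,0,0,0,1.5],
  [0,-7.7,3.0,0,0,0,1.5],
  [0,-7.9,4.0,0,0,0,1.5],
  [0,-7.9,5.2,0,0,0,1.5],
  [0,-7.9,6.5,0,0,0,1.5],
  [0,-7.9,7.5,0,0,0,1.5],
  [0,-7.9,7.5,0,0,0,1.5],
])

```text
t: 8.5
eef_pos: [0.5796, -0.0337, 0.1272]
ee_rot: [0.702, -0.098, 0.695, -0.124]
contact_force: [0.2, -0.3, -2.8]
width: 0.305
```

```bash
python3 - <<'E'
from h import *
import cv2
s=r.state();print(s['t'],s['eef_pos'],s['width']*.085,s['contact_force'],s['ft_torque'])
im=cams.capture("scene");cv2.imwrite("pics/s6.png",im[:,:,::-1])
E
```

```text
8.5 [ 0.57958427 -0.03369199  0.12716344] 0.02593845899336085 [ 0.18404955 -0.33883832 -2.79183522] [ 0.21018191 -0.03816276 -0.00340028]
```

View pics/s6.png

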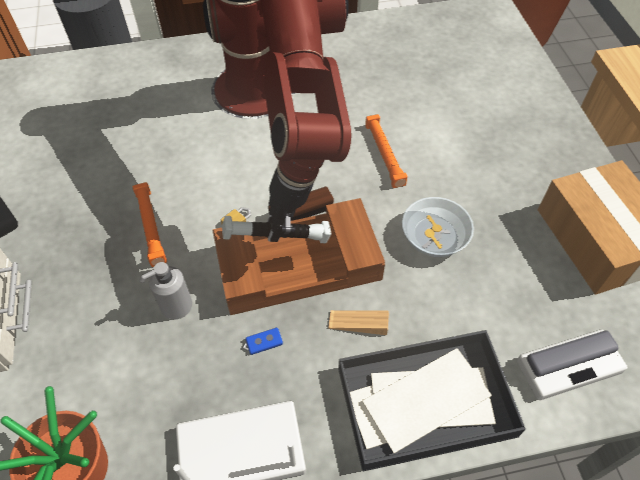

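Call:
step_arm([
  [0,0,1.5,0,0,0,1.5],
  [0,0,3,0.03,0,0,1.5],
  [0,0.5,4.5,0.07,0,0,1.5],
  [0,1,6,0.12,0,0,1.5],
  [0,1.5,7.5,0.17,0,0,1.5],
  [0,2,9,0.22,0,0,1.5],
  [0,2.5,10,0.26,0,0,1.5],
  [0,3,10.7,0.29,0,0,1.5],
  [0,3.5,11,0.315,0,0,1.5],
  [0,3.5,11,0.315,0,0,1.5],
  [0,3.5,11,0.315,0,0,1.5],
  [0,3.5,11,0.315,0,0,1.5],
  [0,3.5,11,0.315,0,0,1.5],
  [0,3.5,11,0.315,0,0,1.5],
])

```text
t: 9.95
eef_pos: [0.5778, 0.0012, 0.2339]
ee_rot: [0.707, 0.013, 0.707, -0.013]
contact_force: [0.3, 0.4, -2.6]
width: 0.303
```

```bash
python3 - <<'E'
from h import *
import cv2
s=r.state();print(s['t'],s['eef_pos'],s['ee_rot'],s['width']*.085,s['contact_force'],abs(s['qd']).max())
for n in ("scene","top"):
    im=cams.capture(n);cv2.imwrite(f"pics/{n}7.png",im[:,:,::-1])
    c=cams.get_calibration(n)
    for t,y in (("lamp_end",.118),("tail_end",-.102)):
        q=c['camera_matrix']@(c['R']@np.array([.579,y,.2515])+c['t']);print(n,t,'exp',(q[1]/q[2]).round(1),(q[0]/q[2]).round(1),[(d['centre'],round(d['confidence'],2)) for d in cams.landmark_of(n,t)])
E
```

```text
9.95 [0.57780542 0.00120762 0.23387264] [ 0.70672068  0.01262736  0.70726609 -0.01269268] 0.025772836677378248 [ 0.29242009  0.41267096 -2.60239719] 0.003757997441141683
scene lamp_end exp 182.6 344.3 [([183.3, 399.3], 0.71), ([261.7, 155.7], 0.69), ([186.6, 347.5], 0.64)]
scene tail_end exp 201.5 229.1 [([119.2, 372.3], 0.92), ([202.7, 231.6], 0.67), ([190.1, 143.7], 0.59)]
top lamp_end exp 195.6 265.4 [([190.9, 262.0], 0.92), ([310.2, 180.3], 0.69)]
top tail_end exp 201.6 412.6 [([384.8, 503.3], 0.95), ([430.6, 172.6], 0.92)]
```

View pics/scene7.png

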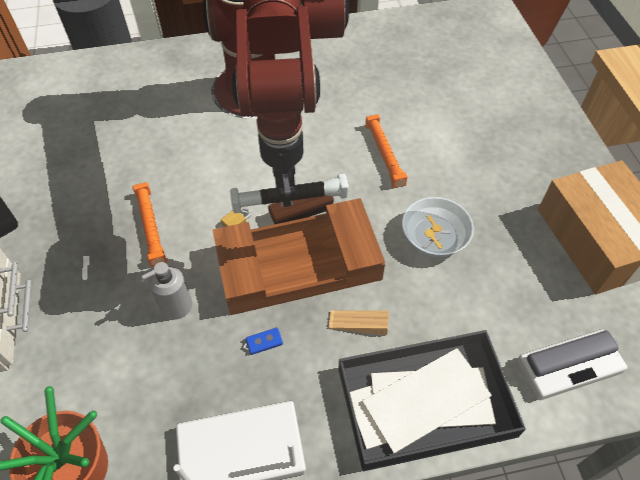

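View pics/top7.png

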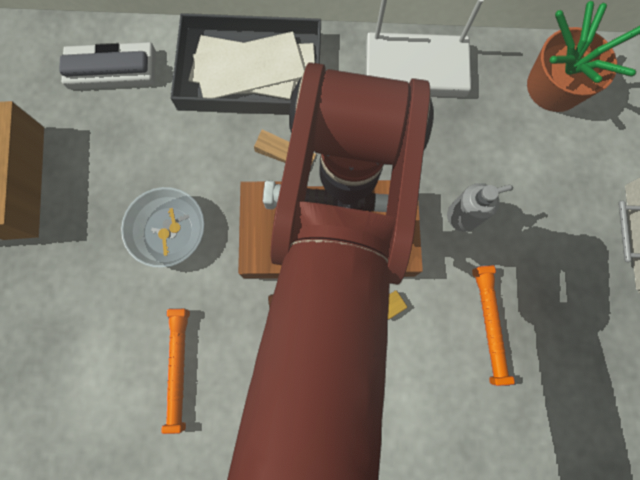

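```bash
python3 -c "
from cell import r
print(r.job_done());print(r.state()['t'])"
```

```text
the job is handed in; nothing more can be done
None
the job is handed in; nothing more can be done
```

I took the torch out of the box and handed the job in, still gripped, at about 10 s of the 42 s. No verdict was reported.

**What I did:** I gripped the torch on its rubber grip at 60 N. I lifted it 7 mm and slid it 28 mm further under the lamp-side cover. Then I tilted it 18° so the tail came out first, drew it clear, raised it and levelled it.

**Tail out first:** with the tail raised, the estimated heights were about 93 mm for the tail end and 25 mm for the lamp end. The detected tail position matched the estimate to within 4 pixels.

**Contact with the box:** the readings between moves showed only the torch's weight, about 3 N, on the tool. The force during the moves was not sampled.

**Final pose:** the torch is at about 250 mm above the console, nearly over the box's centre and clear of it. It looks level: in the scene picture both ends lie within about 5 pixels of where a level torch would put them. The arm was still (joint speeds under 0.004 rad/s), and the opening was a steady 26 mm.

**Other things on the console:** they appear unmoved in the final pictures. The arm hid part of the top view.

**Check that failed:** the arm also hid the tail end from the top camera, so that camera could confirm only the lamp end. Both ends were confirmed only in the scene camera.

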